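Lay the straightedge against the two pins on the keyaki panel

ROBOT

A 6-joint arm with a two-finger parallel gripper is mounted at the origin on the work surface. World frame = base frame: x ahead of the robot, y to its left, z up, the work surface at z = 0. Lengths are in mm, angles in degrees, forces in N, time in s.
With the tool pointing down it reaches from about 300 to 850 mm from the base axis. Payload 4.2 kg.
Tool frame: the origin (TCP) lies at the very end of the fingers, on their centre line; the grasp point (between the pads) lies 19 mm behind it (env.grasp_offset is the distance from the TCP to the grasp point, in mm); z points along the fingers, y is the line along which they close (so a half turn about z gives the same grasp; the last joint's range is limited). The gripper opens to 91 mm and grips with 3 to 60 N. Pads are 32 mm wide; open, the fingers measure 118 mm over their backs; the gripper's body (76 mm by 178 mm) begins 60 mm behind the grasp point.
Start: joints at [70.359, 18.312, 89.639, -0, 72.044, -1.146], TCP at [182.406, 545.318, 213.976] pointing down, gripper open.
Joint ranges: [-177.97, 177.97], [-48.28, 115.42], [12.27, 149.76], [-77.06, 257.06], [2.81, 150.46], [-146.56, 146.56]. Speed limits (degrees/s): [147.25, 147.25, 180, 180, 180, 180].

INTERFACE

Orientations are given as [roll, pitch, yaw] about the fixed x, y, z axes, in that order (R = Rz(yaw) Ry(pitch) Rx(roll)).
In Python, from workcell import env gives the robot as it stands. The module is installed in compiled form; this text tells all that it offers.
- The arm moves only by the tool send_rows, never from a script. Its argument "motion" is a list of rows, each an object of numbers: "tx", "ty", "tz": the shift along the tool's x, y, z in units of 500 mm (1.0 is 500 mm); "rx", "ry", "rz": the turn, a rotation vector about the tool's x, y, z in units of 30 degrees (1.0 is 30 degrees); "gripper": the closure, from -1 (fully open) to 1 (shut). In form: [{"tx": .., "ty": .., "tz": .., "rx": .., "ry": .., "rz": .., "gripper": ..}, ...]. A call has 1 to 12 rows; each row shifts and turns the commanded pose from where the row before left it, along the tool's axes as they then stand; what a row does not reach is not made up. A row lasts 1/8 s, in which the tool goes at most 62.5 mm and 10.7 degrees, less where a joint would pass 70% of its speed; a pose out of reach is approached as far as the arm can. A call with a number of a shift or a turn outside -1 to 1 is refused whole. A call with a gripper value outside its range is refused whole. The fingers move at their own pace and stop on an object; "grip_force" is the grip in N (left out, the last holds). Time passes only in rows, so rows that do not move let the fingers close. It gives the time, the measured TCP pose, the force, the opening and the grip force at its end, in the units of the state.
- env.state(): the state, without advancing time (a new reading comes with each control period).
- env.grab_frame(name): name is "side" or "top"; returns a dict with "frame" (384x512x3 uint8, red, green, blue), "vertical_fov" (degrees; the focal length in pixels is half the picture's height over the tangent of half this angle, whatever the lens; pixels are square), "cx", "cy" (the principal point, pixels), "rvec" (rotation vector, rad) and "tvec" (3), from world to camera coordinates, as OpenCV has them. Camera axes: x right, y down, z forward; pixel columns grow to the right and rows downward; lengths in mm; the calibration is good to about 2 mm. A picture is of the moment at which its call begins. There is no depth.
- env.job_done(): hands the job in; it is judged then, once.
The state is a dict: "time_s": time; "qpos": joint angles; "qvel": joint speeds; "effort": joint torques, N m; "ee_pos": TCP position; "ee_rot": TCP orientation; "force": force on the tool from outside, world axes, zero at the start; "torque": the same for the moment, N m; "gripper_width": finger opening in mm; "gripper_force": force on a finger pad.
Only numpy, scipy, OpenCV 4.12 (cv2) and the standard library are available. Lean on these libraries where they do the work, as an engineer would, in place of code of your own. Each camera call takes 0.05 s, during which the arm holds its last target. There are 200 camera calls.

TASK

A crack line on the dark keyaki tansu panel is about to be ruled, and two brass pins mark its ends. Slide the metal straightedge across the panel, keeping it down on the wood, until one long edge presses against both pins at the same time, then let go and leave it lying there against them. Do not disturb the teacup on the panel.

Things in the scene. Friction and masses are not known exactly. Their poses are not given: they have to be found in the camera images.
- straightedge: Loose metal straightedge 260 x 40 x 8 mm, 0.2 to 0.45 kg, slides easily, on the robot's side of the pins. A wooden bar grip (70 mm long, 14 wide, from 8 to 42 mm above the underside) stands on its middle, along its length. Origin: centre of underside, at height 24 mm, on a fixed dark panel 340 x 380 x 24 mm. y: length, x: across (edges at x = +-20 mm, +x edge faces the pins at first), z up.
- pin_a: Left of two upright brass pins fixed in the panel: round, 12 mm in diameter, 20 mm tall. Origin: centre of its foot, at the panel's top (height 24 mm). The pins stand 130 to 185 mm apart and do not give way when pressed.
- pin_b: Right of the two brass pins; same size, origin and fixing as the left one.
- teacup: White ceramic teacup with a gold rim, 68 mm across the mouth and 62 mm tall, standing upright near one of the panel's two far corners (left or right, the other holds a low round brass incense box). Origin: centre of its foot.
Things that resemble listed ones, but are neither listed nor needed, are in the scene too. There is more than one size of the teacup; the one meant has the size given above.

How it is judged (in metres and radians):
On the way:
1. the straightedge presses on both pins at once (more than 0.1 N on each) (contact force between straightedge and pin_a above 0.1 N and contact force between straightedge and pin_b above 0.1 N), for 0.1 s.
At the end, for the whole second after the job is handed in: After having pressed on both pins at once, the straightedge lies flat and still on the panel with both pins alongside the same long edge, each pin's side within 10 mm of that edge and within the edge's length; the teacup stands upright within 20 mm of where it was (((x of pin_a in the frame of straightedge between 0.016 and 0.036 m and x of pin_b in the frame of straightedge between 0.016 and 0.036 m) or (x of pin_a in the frame of straightedge between -0.036 and -0.016 m and x of pin_b in the frame of straightedge between -0.036 and -0.016 m)) and y of pin_a in the frame of straightedge between -0.13 and 0.13 m and y of pin_b in the frame of straightedge between -0.13 and 0.13 m and height (world z) of straightedge between 0.018 and 0.03 m and angle between straightedge's own z axis and vertical below 0.1 rad and linear speed of straightedge below 0.02 m/s and angular speed of straightedge below 0.1 rad/s and distance of teacup from where it was at the start of the episode below 0.02 m and angle between teacup's own z axis and vertical below 0.17 rad); the robot touches nothing.
It fails at once if the straightedge is lifted more than 25 mm off the panel (height (world z) of straightedge above 0.049 m).
It fails at once if the teacup is moved more than 20 mm or tipped more than about 20 degrees (distance of teacup from where it was at the start of the episode above 0.02 m or angle between teacup's own z axis and vertical above 0.15 rad).
It also fails if it takes over 35 s, if anything falls off the work surface, if the arm or the gripper's body presses on something with over 40 N, if the wrist force passes 120 N, or if a joint passes its speed limit or range.

## Working session

There is one attempt and no reset: what is moved stays moved. The work goes in short steps, Python scripts to look and compute and a tool call to move; the robot and the scene stay as the last step left them, time stands still between calls to the robot, and variables do not carry over. Pictures are saved under pics/ and viewed, at most 10 in all, crops included, and the job is handed in when it is done.

Besides the shell and the picture viewer there is one more tool, called after "Emit:" as name(argument=value, ...), one argument or row to a line, values as JSON. send_rows: Moves the arm, as the interface text tells. Shifts and turns lie within -1 to 1; 1 stands for 500 mm of shift or 30 degrees of turn. Its arguments: {"type":"object","properties":{"motion":{"type":"array"},"grip_force":{"type":"number"}},"required":["motion"]}

```bash
mkdir -p pics; cat > h.py <<'E'
import cv2, numpy as np
from workcell import env
def cam(n):
    d=env.grab_frame(n); h,w=d["frame"].shape[:2]
    f=h/2/np.tan(np.radians(d["vertical_fov"])/2)
    d["K"]=np.array([[f,0,d["cx"]],[0,f,d["cy"]],[0,0,1.]]); d["R"]=cv2.Rodrigues(np.array(d["rvec"],float))[0]
    d["t"]=np.array(d["tvec"],float).ravel(); return d
def ray(d,uv,z):
    c=-d["R"].T@d["t"]; v=d["R"].T@np.linalg.inv(d["K"])@np.array([uv[0],uv[1],1.])
    return c+v*(z-c[2])/v[2]
def proj(d,p): 
    q=d["K"]@(d["R"]@np.array(p,float)+d["t"]); return q[:2]/q[2]
E
python3 - <<'E'
from h import *
import pickle
for n in("top","side"):
    d=cam(n); cv2.imwrite(f"pics/{n}0.png",d["frame"][:,:,::-1]); pickle.dump(d,open(n+".pkl","wb"))
    print(n,d["vertical_fov"],-d["R"].T@d["t"])
print(env.state())
E
```

```text
top 46.812143581413686 [515.13887565  46.68779618 812.6687419 ]
side 45.3568212722935 [ 410.33452611 -494.45193829  532.80577186]
{'time_s': 0.1, 'qpos': array([ 7.03585951e+01,  1.83472217e+01,  8.96983115e+01, -2.87786129e-03,
        7.20456519e+01, -1.14755824e+00]), 'qvel': array([-0.08046481, -0.02660271, -0.11783667, -0.03217497,  0.11962469,
        0.04384498]), 'effort': array([-2.91676752e-04, -4.13329697e+01, -2.32510597e+01,  7.28355115e-02,
        4.21686808e-02, -8.75505680e-05]), 'ee_pos': array([182.2691324 , 544.86804033, 213.21943731]), 'ee_rot': array([-1.79908778e+02,  9.09558379e-04,  1.61507043e+02]), 'force': array([0.06347014, 0.07057507, 0.67588417]), 'torque': array([ 0.03525446, -0.04131222,  0.00803315]), 'gripper_force': 0.0, 'gripper_width': 91.42974332387726}
```

View pics/top0.png

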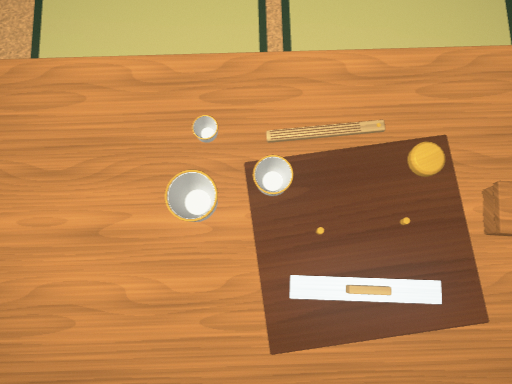

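View pics/side0.png

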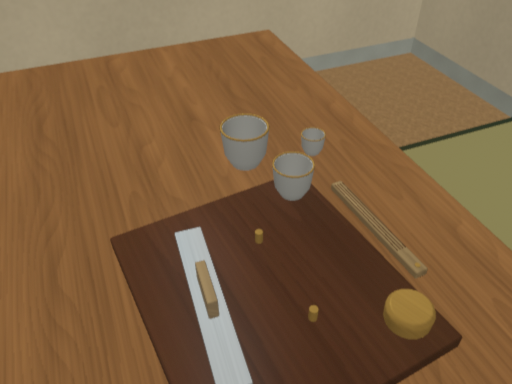

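Top view: the panel with the straightedge at (366,290), its wooden grip at (369,290), pins at (320,231) and (406,221). The cups that could be confused are at (273,175) on the panel, (191,195) larger and (205,127) smaller. The chopsticks and the wooden block resemble the bar grip, and the brass box at (427,159) resembles the pins. The side view agrees. I choose the items on the panel.

```bash
python3 - <<'E'
from h import *
import pickle
d=pickle.load(open("top.pkl","rb")); s=pickle.load(open("side.pkl","rb"))
hsv=cv2.cvtColor(d["frame"],cv2.COLOR_RGB2HSV)
H,S,V=[hsv[...,i].astype(int) for i in range(3)]
def blobs(m,x0,x1,y0,y1):
    k=np.zeros(m.shape,np.uint8); k[y0:y1,x0:x1]=m[y0:y1,x0:x1]
    return max(cv2.findContours(k,cv2.RETR_EXTERNAL,cv2.CHAIN_APPROX_NONE)[0],key=cv2.contourArea)
def rect(c,z):
    P=np.array([ray(d,p,z)[:2] for p in c[:,0].astype(float)],np.float32)
    r=cv2.minAreaRect(P); b=cv2.boxPoints(r); e=[b[1]-b[0],b[2]-b[1]]; e=max(e,key=np.linalg.norm)
    print(r[0],r[1],"long dir",np.degrees(np.arctan2(e[1],e[0]))%180)
ruler=blobs((S<60)&(V>150)|((H>8)&(H<30)&(V>130)),285,447,270,310); rect(ruler,32)
g=blobs((S>70)&(V>110),340,400,280,300); rect(g,66)
for (u,v) in((320,231),(406,221)):
    c=blobs((S>100)&(V>110),u-9,u+9,v-9,v+9)
    P=np.array([ray(d,p,44)[:2] for p in c[:,0]]); print("pin",c[:,0].min(0),c[:,0].max(0),P.mean(0),P.min(0),P.max(0))
cup=blobs((S<60)&(V>120)|((H>8)&(H<30)&(V>150)),250,296,152,198)
P=np.array([ray(d,p,86)[:2] for p in cup[:,0].astype(float)],np.float32); print("cup",cv2.minEnclosingCircle(P))
for uv in((257,232),(259,231)): pass
sh=cv2.cvtColor(s["frame"],cv2.COLOR_RGB2HSV)
for (u,v) in((259,236),(313,313)):
    m=((sh[...,1]>100)&(sh[...,2]>100)).astype(np.uint8); k=np.zeros_like(m); k[v-12:v+12,u-9:u+9]=m[v-12:v+12,u-9:u+9]
    c=max(cv2.findContours(k,cv2.RETR_EXTERNAL,cv2.CHAIN_APPROX_NONE)[0],key=cv2.contourArea); lo,hi=c[:,0].min(0),c[:,0].max(0)
    print("side pin",lo,hi,ray(s,(lo+hi)/2,34))
im=d["frame"][140:320,240:490,::-1]; cv2.imwrite("pics/crop.png",cv2.resize(im,None,fx=3,fy=3))
E
```

```text
(484.5444641113281, -129.57467651367188) (261.8650817871094, 42.079833984375) long dir 86.31848
(484.9411315917969, -126.88455200195312) (72.24312591552734, 13.268047332763672) long dir 86.3008
pin [311 222] [328 239] [586.21446924 -55.17687798] [571.11250754 -70.71270113] [601.3551881  -39.74781978]
pin [397 213] [414 225] [ 603.1540016  -207.32586048] [ 591.79671723 -221.59727775] [ 612.2360385  -190.47828112]
cup ((689.9785766601562, 23.902097702026367), 46.974632263183594)
side pin [255 228] [262 243] [588.16561214 -54.24054911  34.        ]
side pin [309 305] [318 321] [ 601.53904421 -206.03730406   34.        ]
```

View pics/crop.png

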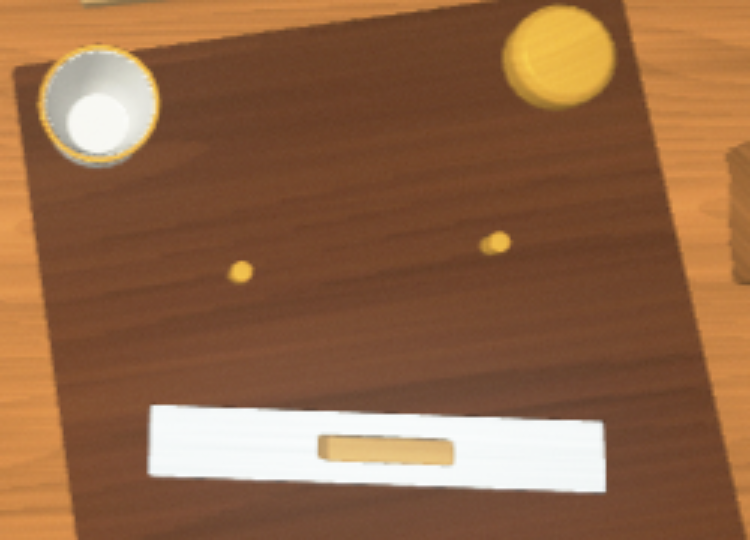

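The crop confirms it: the cup on the panel (rim about 65 mm across), pin heads at full-frame (320.7,230.3) and (407,220.3), and the straightedge with its grip on the robot's side. Ruler size measures 262x42 and grip 72x13, which match. I'll move above the grip first.

Emit:
send_rows(
  motion=[
    {"tx": -0.0834,"ty": -0.0905,"gripper": 0.2},
    {"tx": -0.0834,"ty": -0.0905,"gripper": 0.2},
    {"tx": -0.0834,"ty": -0.0905,"gripper": 0.2},
    {"tx": -0.0834,"ty": -0.0905,"gripper": 0.2},
    {"tx": -0.0834,"ty": -0.0905,"gripper": 0.2},
    {"tx": -0.0834,"ty": -0.0905,"gripper": 0.2},
    {"tx": -0.0834,"ty": -0.0905,"gripper": 0.2},
    {"tx": -0.0834,"ty": -0.0905,"gripper": 0.2},
    {"tx": -0.0834,"ty": -0.0905,"gripper": 0.2},
    {"tx": -0.0834,"ty": -0.0905,"gripper": 0.2},
    {"tx": -0.0834,"ty": -0.0905,"gripper": 0.2},
    {"tx": -0.0834,"ty": -0.0905,"gripper": 0.2},
  ],
)

```text
invalid input at $.motion[0]: expected keys tx, ty, tz, rx, ry, rz, gripper
```

Emit:
send_rows(
  motion=[
    {"rz": 0.3133,"gripper": 0.2},
    {"rz": 0.3133,"gripper": 0.2},
    {"rz": 0.3133,"gripper": 0.2},
    {"rz": 0.3133,"gripper": 0.2},
    {"rz": 0.3133,"gripper": 0.2},
    {"rz": 0.3133,"gripper": 0.2},
    {"rz": 0.3133,"gripper": 0.2},
    {"rz": 0.3133,"gripper": 0.2},
    {"gripper": 0.2},
    {"gripper": 0.2},
  ],
)

```text
invalid input at $.motion[0]: expected keys tx, ty, tz, rx, ry, rz, gripper
```

```bash
python3 - <<'E'
from h import *
import pickle
d=pickle.load(open("top.pkl","rb")); s=pickle.load(open("side.pkl","rb"))
a,b=ray(d,(320.2,230.5),44),ray(d,(406.5,220.5),44)
print(a,b,"angle",np.degrees(np.arctan2(*(a-b)[[1,0]])),np.linalg.norm(a-b))
E
```

```text
[586.14643769 -56.38790355  44.        ] [ 599.466861   -207.36051076   44.        ] angle 95.04219157106489 151.5591033305707
```

Emit:
send_rows(
  motion=[
    {"tx": -0.0834,"ty": -0.0905,"tz": 0,"rx": 0,"ry": 0,"rz": 0,"gripper": 0.2},
    {"tx": -0.0834,"ty": -0.0905,"tz": 0,"rx": 0,"ry": 0,"rz": 0,"gripper": 0.2},
    {"tx": -0.0834,"ty": -0.0905,"tz": 0,"rx": 0,"ry": 0,"rz": 0,"gripper": 0.2},
    {"tx": -0.0834,"ty": -0.0905,"tz": 0,"rx": 0,"ry": 0,"rz": 0,"gripper": 0.2},
    {"tx": -0.0834,"ty": -0.0905,"tz": 0,"rx": 0,"ry": 0,"rz": 0,"gripper": 0.2},
    {"tx": -0.0834,"ty": -0.0905,"tz": 0,"rx": 0,"ry": 0,"rz": 0,"gripper": 0.2},
    {"tx": -0.0834,"ty": -0.0905,"tz": 0,"rx": 0,"ry": 0,"rz": 0,"gripper": 0.2},
    {"tx": -0.0834,"ty": -0.0905,"tz": 0,"rx": 0,"ry": 0,"rz": 0,"gripper": 0.2},
    {"tx": -0.0834,"ty": -0.0905,"tz": 0,"rx": 0,"ry": 0,"rz": 0,"gripper": 0.2},
    {"tx": -0.0834,"ty": -0.0905,"tz": 0,"rx": 0,"ry": 0,"rz": 0,"gripper": 0.2},
    {"tx": -0.0834,"ty": -0.0905,"tz": 0,"rx": 0,"ry": 0,"rz": 0,"gripper": 0.2},
    {"tx": -0.0834,"ty": -0.0905,"tz": 0,"rx": 0,"ry": 0,"rz": 0,"gripper": 0.2},
  ],
)

```text
time_s: 1.6
ee_pos: [485.0, -130.4, 213.7]
ee_rot: [180.0, -0.0, 161.5]
force: [1.5, 0.6, 0.1]
gripper_width: 36.9
gripper_force: 0.0
```

Emit:
send_rows(
  motion=[
    {"tx": 0,"ty": 0,"tz": 0,"rx": 0,"ry": 0,"rz": 0.3133,"gripper": 0.2},
    {"tx": 0,"ty": 0,"tz": 0,"rx": 0,"ry": 0,"rz": 0.3133,"gripper": 0.2},
    {"tx": 0,"ty": 0,"tz": 0,"rx": 0,"ry": 0,"rz": 0.3133,"gripper": 0.2},
    {"tx": 0,"ty": 0,"tz": 0,"rx": 0,"ry": 0,"rz": 0.3133,"gripper": 0.2},
    {"tx": 0,"ty": 0,"tz": 0,"rx": 0,"ry": 0,"rz": 0.3133,"gripper": 0.2},
    {"tx": 0,"ty": 0,"tz": 0,"rx": 0,"ry": 0,"rz": 0.3133,"gripper": 0.2},
    {"tx": 0,"ty": 0,"tz": 0,"rx": 0,"ry": 0,"rz": 0.3133,"gripper": 0.2},
    {"tx": 0,"ty": 0,"tz": 0,"rx": 0,"ry": 0,"rz": 0.3133,"gripper": 0.2},
    {"tx": 0,"ty": 0,"tz": 0,"rx": 0,"ry": 0,"rz": 0,"gripper": 0.2},
    {"tx": 0,"ty": 0,"tz": 0,"rx": 0,"ry": 0,"rz": 0,"gripper": 0.2},
  ],
)

```text
time_s: 2.85
ee_pos: [484.6, -128.4, 213.7]
ee_rot: [-180.0, -0.0, 86.4]
force: [-0.3, -0.1, -0.3]
gripper_width: 36.4
gripper_force: 0.0
```

Emit:
send_rows(
  motion=[
    {"tx": 0,"ty": 0,"tz": 0.08,"rx": 0,"ry": 0,"rz": 0,"gripper": 0.2},
    {"tx": 0,"ty": 0,"tz": 0.08,"rx": 0,"ry": 0,"rz": 0,"gripper": 0.2},
    {"tx": 0,"ty": 0,"tz": 0.07,"rx": 0,"ry": 0,"rz": 0,"gripper": 0.2},
    {"tx": 0,"ty": 0,"tz": 0.05,"rx": 0,"ry": 0,"rz": 0,"gripper": 0.2},
    {"tx": 0,"ty": 0,"tz": 0.03,"rx": 0,"ry": 0,"rz": 0,"gripper": 0.2},
    {"tx": 0,"ty": 0,"tz": 0.02,"rx": 0,"ry": 0,"rz": 0,"gripper": 0.2},
    {"tx": 0,"ty": 0,"tz": 0.01,"rx": 0,"ry": 0,"rz": 0,"gripper": 0.2},
    {"tx": 0,"ty": 0,"tz": 0,"rx": 0,"ry": 0,"rz": 0,"gripper": 0.2},
  ],
)

```text
time_s: 3.85
ee_pos: [485.0, -128.4, 44.2]
ee_rot: [180.0, 0.0, 86.3]
force: [0.3, 0.1, 0.4]
gripper_width: 36.4
gripper_force: 0.0
```

```bash
python3 - <<'E'
from h import *
f=[cv2.resize(cam(n)["frame"][y:y+200,x:x+260],None,fx=1.5,fy=1.5) for n,y,x in(("top",140,240),("side",170,110))]
cv2.imwrite("pics/low.png",np.hstack(f)[:,:,::-1])
E
```

```text
(no output)
```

View pics/low.png

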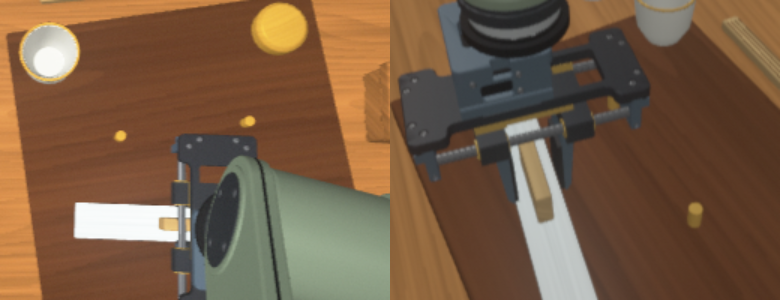

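Both views show the fingers straddling the wooden grip, with the right pin at (695,215) and clear of the gripper. I'll grip, turn to the pin line (95.0°), then slide to about 10 mm short.

Emit:
send_rows(
  motion=[
    {"tx": 0,"ty": 0,"tz": 0,"rx": 0,"ry": 0,"rz": 0,"gripper": 1},
    {"tx": 0,"ty": 0,"tz": 0,"rx": 0,"ry": 0,"rz": 0,"gripper": 1},
    {"tx": 0,"ty": 0,"tz": 0,"rx": 0,"ry": 0,"rz": 0,"gripper": 1},
    {"tx": 0,"ty": 0,"tz": 0,"rx": 0,"ry": 0,"rz": 0,"gripper": 1},
    {"tx": 0,"ty": 0,"tz": 0,"rx": 0,"ry": 0,"rz": -0.0725,"gripper": 1},
    {"tx": 0,"ty": 0,"tz": 0,"rx": 0,"ry": 0,"rz": -0.0725,"gripper": 1},
    {"tx": 0,"ty": 0,"tz": 0,"rx": 0,"ry": 0,"rz": -0.0725,"gripper": 1},
    {"tx": 0,"ty": 0,"tz": 0,"rx": 0,"ry": 0,"rz": -0.0725,"gripper": 1},
    {"tx": 0,"ty": 0,"tz": 0,"rx": 0,"ry": 0,"rz": 0,"gripper": 1},
  ],
  grip_force=12,
)

```text
time_s: 5.08
ee_pos: [485.0, -128.4, 44.1]
ee_rot: [180.0, 0.0, 95.0]
force: [0.7, 0.5, 2.3]
gripper_width: 13.7
gripper_force: 12.0
```

Emit:
send_rows(
  motion=[
    {"tx": -0.003,"ty": 0.018,"tz": 0,"rx": 0,"ry": 0,"rz": 0,"gripper": 1},
    {"tx": -0.003,"ty": 0.018,"tz": 0,"rx": 0,"ry": 0,"rz": 0,"gripper": 1},
    {"tx": -0.003,"ty": 0.018,"tz": 0,"rx": 0,"ry": 0,"rz": 0,"gripper": 1},
    {"tx": -0.003,"ty": 0.018,"tz": 0,"rx": 0,"ry": 0,"rz": 0,"gripper": 1},
    {"tx": -0.003,"ty": 0.018,"tz": 0,"rx": 0,"ry": 0,"rz": 0,"gripper": 1},
    {"tx": -0.003,"ty": 0.018,"tz": 0,"rx": 0,"ry": 0,"rz": 0,"gripper": 1},
    {"tx": -0.003,"ty": 0.018,"tz": 0,"rx": 0,"ry": 0,"rz": 0,"gripper": 1},
    {"tx": -0.003,"ty": 0.018,"tz": 0,"rx": 0,"ry": 0,"rz": 0,"gripper": 1},
    {"tx": 0,"ty": 0,"tz": 0,"rx": 0,"ry": 0,"rz": 0,"gripper": 1},
  ],
)

```text
time_s: 6.2
ee_pos: [559.2, -134.2, 44.2]
ee_rot: [179.8, 0.0, 95.0]
force: [1.6, -0.7, 2.2]
gripper_width: 14.1
gripper_force: 12.0
```

```bash
python3 - <<'E'
from h import *
f=[cv2.resize(cam(n)["frame"][y:y+200,x:x+260],None,fx=1.5,fy=1.5) for n,y,x in(("top",140,240),("side",170,110))]
cv2.imwrite("pics/near.png",np.hstack(f)[:,:,::-1]); print(env.state()["torque"])
E
```

```text
[-0.05010798 -0.26063395  0.01892865]
```

View pics/near.png

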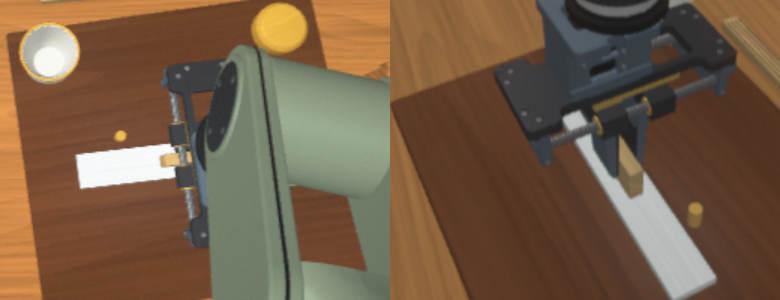

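The straightedge is parallel to the pin line, with about a 10 mm gap: left pin at (120,136) and right pin at (695,215), both just off the edge. I'll loosen the grip so it can self-align, then push with the rear finger.

Emit:
send_rows(
  motion=[
    {"tx": 0,"ty": 0,"tz": 0,"rx": 0,"ry": 0,"rz": 0,"gripper": 0.56},
    {"tx": 0,"ty": 0,"tz": 0,"rx": 0,"ry": 0,"rz": 0,"gripper": 0.56},
    {"tx": 0,"ty": 0.004,"tz": 0,"rx": 0,"ry": 0,"rz": 0,"gripper": 0.56},
    {"tx": 0,"ty": 0.004,"tz": 0,"rx": 0,"ry": 0,"rz": 0,"gripper": 0.56},
    {"tx": 0,"ty": 0.004,"tz": 0,"rx": 0,"ry": 0,"rz": 0,"gripper": 0.56},
    {"tx": 0,"ty": 0.004,"tz": 0,"rx": 0,"ry": 0,"rz": 0,"gripper": 0.56},
    {"tx": 0,"ty": 0.002,"tz": 0,"rx": 0,"ry": 0,"rz": 0,"gripper": 0.56},
    {"tx": 0,"ty": 0.002,"tz": 0,"rx": 0,"ry": 0,"rz": 0,"gripper": 0.56},
    {"tx": 0,"ty": 0,"tz": 0,"rx": 0,"ry": 0,"rz": 0,"gripper": 0.56},
  ],
)

```text
time_s: 7.42
ee_pos: [567.6, -133.1, 43.9]
ee_rot: [180.0, -0.0, 95.0]
force: [-0.2, -0.6, -0.4]
gripper_width: 19.6
gripper_force: 0.3
```

Emit:
send_rows(
  motion=[
    {"tx": 0,"ty": 0.002,"tz": 0,"rx": 0,"ry": 0,"rz": 0,"gripper": 0.56},
    {"tx": 0,"ty": 0.002,"tz": 0,"rx": 0,"ry": 0,"rz": 0,"gripper": 0.56},
    {"tx": 0,"ty": 0,"tz": 0,"rx": 0,"ry": 0,"rz": 0,"gripper": 0.56},
  ],
)

```text
time_s: 7.8
ee_pos: [569.6, -132.9, 43.9]
ee_rot: [180.0, -0.0, 95.0]
force: [-0.2, -0.1, 0.2]
gripper_width: 19.9
gripper_force: 0.3
```

Emit:
send_rows(
  motion=[
    {"tx": 0,"ty": 0.002,"tz": 0,"rx": 0,"ry": 0,"rz": 0,"gripper": 0.56},
    {"tx": 0,"ty": 0.002,"tz": 0,"rx": 0,"ry": 0,"rz": 0,"gripper": 0.56},
    {"tx": 0,"ty": 0,"tz": 0,"rx": 0,"ry": 0,"rz": 0,"gripper": 0.56},
  ],
)

```text
time_s: 8.18
ee_pos: [570.7, -132.8, 43.9]
ee_rot: [-179.9, -0.0, 95.0]
force: [-4.2, -1.2, 1.9]
gripper_width: 20.3
gripper_force: 1.8
```

Emit:
send_rows(
  motion=[
    {"tx": 0,"ty": 0.002,"tz": 0,"rx": 0,"ry": 0,"rz": 0,"gripper": 0.56},
    {"tx": 0,"ty": 0,"tz": 0,"rx": 0,"ry": 0,"rz": 0,"gripper": 0.56},
  ],
)

```text
time_s: 8.43
ee_pos: [570.9, -132.8, 44.0]
ee_rot: [-179.8, -0.0, 95.0]
force: [-5.9, -0.7, 4.2]
gripper_width: 19.8
gripper_force: 3.0
```

Emit:
send_rows(
  motion=[
    {"tx": 0,"ty": 0.002,"tz": 0,"rx": 0,"ry": 0,"rz": 0,"gripper": 0.56},
    {"tx": 0,"ty": 0,"tz": 0,"rx": 0,"ry": 0,"rz": 0,"gripper": 0.56},
  ],
)

```text
time_s: 8.68
ee_pos: [570.9, -132.7, 44.0]
ee_rot: [-179.7, -0.0, 95.0]
force: [-8.9, -1.0, 6.4]
gripper_width: 19.9
gripper_force: 4.0
```

Emit:
send_rows(
  motion=[
    {"tx": 0,"ty": 0.002,"tz": 0,"rx": 0,"ry": 0,"rz": 0,"gripper": 0.56},
    {"tx": 0,"ty": 0.001,"tz": 0,"rx": 0,"ry": 0,"rz": 0,"gripper": 0.56},
    {"tx": 0,"ty": 0,"tz": 0,"rx": 0,"ry": 0,"rz": 0,"gripper": 0.56},
    {"tx": 0,"ty": 0,"tz": 0,"rx": 0,"ry": 0,"rz": 0,"gripper": 0.56},
  ],
)

```text
time_s: 9.18
ee_pos: [571.1, -132.6, 43.8]
ee_rot: [-179.5, -0.1, 95.0]
force: [-9.3, -1.3, 7.0]
gripper_width: 19.9
gripper_force: 5.2
```

```bash
python3 - <<'E'
from h import *
f=[cv2.resize(cam(n)["frame"][y:y+130,x:x+130],None,fx=3,fy=3,interpolation=cv2.INTER_CUBIC) for n,y,x in(("top",180,270),("side",240,230))]
cv2.imwrite("pics/touch.png",np.hstack(f)[:,:,::-1]); print(env.state()["torque"],env.state()["force"])
E
```

```text
[-0.47802105  1.95098365 -0.07921752] [-10.5305998   -0.92479868   6.48509901]
```

View pics/touch.png

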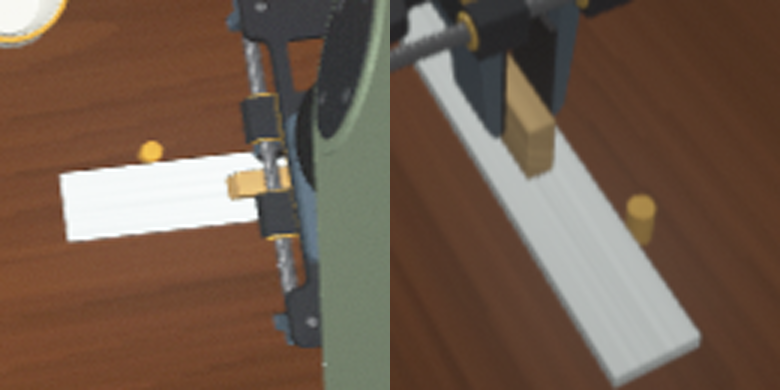

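The edge touches both pins: left at (150,152), right at (641,225). Torque about the vertical is near zero at a 10 N push, so the load is shared between the pins. I'll back off, open and lift.

Emit:
send_rows(
  motion=[
    {"tx": 0,"ty": -0.005,"tz": 0,"rx": 0,"ry": 0,"rz": 0,"gripper": 0.56},
    {"tx": 0,"ty": -0.006,"tz": 0,"rx": 0,"ry": 0,"rz": 0,"gripper": 0.56},
    {"tx": 0,"ty": -0.006,"tz": 0,"rx": 0,"ry": 0,"rz": 0,"gripper": 0.56},
    {"tx": 0,"ty": 0,"tz": 0,"rx": 0,"ry": 0,"rz": 0,"gripper": 0.2},
    {"tx": 0,"ty": 0,"tz": 0,"rx": 0,"ry": 0,"rz": 0,"gripper": 0.2},
    {"tx": 0,"ty": 0,"tz": 0,"rx": 0,"ry": 0,"rz": 0,"gripper": 0.2},
  ],
)

```text
time_s: 10.02
ee_pos: [566.7, -133.3, 44.0]
ee_rot: [180.0, 0.0, 95.0]
force: [-0.8, -0.5, -0.3]
gripper_width: 36.5
gripper_force: 0.0
```

Emit:
send_rows(
  motion=[
    {"tx": 0,"ty": 0,"tz": -0.02,"rx": 0,"ry": 0,"rz": 0,"gripper": 0.2},
    {"tx": 0,"ty": 0,"tz": -0.04,"rx": 0,"ry": 0,"rz": 0,"gripper": 0.2},
    {"tx": 0,"ty": 0,"tz": -0.08,"rx": 0,"ry": 0,"rz": 0,"gripper": 0.2},
    {"tx": 0,"ty": 0,"tz": -0.08,"rx": 0,"ry": 0,"rz": 0,"gripper": 0.2},
    {"tx": 0,"ty": 0,"tz": -0.08,"rx": 0,"ry": 0,"rz": 0,"gripper": 0.2},
    {"tx": 0,"ty": -0.1,"tz": 0,"rx": 0,"ry": 0,"rz": 0,"gripper": 0.2},
    {"tx": 0,"ty": -0.1,"tz": 0,"rx": 0,"ry": 0,"rz": 0,"gripper": 0.2},
    {"tx": 0,"ty": -0.1,"tz": 0,"rx": 0,"ry": 0,"rz": 0,"gripper": 0.2},
    {"tx": 0,"ty": 0,"tz": 0,"rx": 0,"ry": 0,"rz": 0,"gripper": 0.2},
  ],
)

```text
time_s: 11.15
ee_pos: [414.0, -146.1, 194.7]
ee_rot: [-180.0, -0.0, 94.9]
force: [0.4, -0.6, -0.2]
gripper_width: 36.6
gripper_force: 0.0
```

```bash
python3 - <<'E'
from h import *
f=[cam(n)["frame"][:,:,::-1] for n in("top","side")]
cv2.imwrite("pics/end.png",np.hstack([f[0][120:340,200:500],f[1][120:340,100:450]]))
E
```

```text
(no output)
```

View pics/end.png

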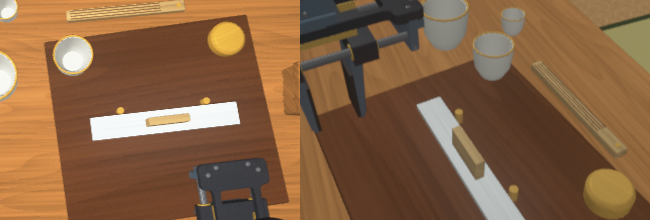

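The straightedge lies flat against both pins, at (120,110) and (206,101). The cup at (73,55) hasn't moved and the robot is clear.

```bash
python3 -c "
from workcell import env
print(env.job_done())"
```

```text
the job is handed in; nothing more can be done
None
```

The job is handed in: the straightedge lies flat against both brass pins after an evenly shared push of about 10 N, the teacup looks unmoved and the gripper is clear; the hand-in returned no verdict.

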